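# Pull the hot combustion boat out of the cooling rack with the hooked pick

### The arm

A 6-joint arm with a two-finger parallel gripper is mounted at the origin on the work surface. World frame = base frame: x ahead of the robot, y to its left, z up, the work surface at z = 0. Lengths are in mm, angles in rad, forces in N, time in s.
With the tool pointing down it reaches from about 375 to 975 mm from the base axis. Payload 3.8 kg.
Tool frame: the origin (TCP) lies between the finger pads; the fingertips stand 17 mm ahead of it and the grasp point (between the pads) lies 2 mm behind it; z points along the fingers, y is the line along which they close (so a half turn about z gives the same grasp; the last joint's range is limited). The gripper opens to 85 mm and grips with 20 to 120 N. Pads are 22 mm wide; open, the fingers measure 114 mm over their backs; the gripper's body (76 mm by 85 mm) begins 54 mm behind the grasp point. The pads swing forward as they close: fully open they stand 13 mm farther back than shut.
Start: joints at [-1.266, 0.264, 1.604, -0, 1.274, -0.037], TCP at [226.243, -635.95, 216.88] pointing down, gripper open.
Joint ranges: [-2.63, 2.63], [-0.94, 2.18], [0.31, 2.57], [-1.31, 4.45], [0, 2.66], [-2.55, 2.55]. Speed limits (rad/s): [2.57, 2.57, 3.14, 3.14, 3.14, 3.14].

### API

Orientations are given as a unit quaternion [w, x, y, z].
In Python, from workcell import ctrl gives the robot as it stands.
- The arm moves only by the tool step_arm, never from a script. Its argument "motion" is a list of rows, each a list of 2 entries, a list of its own where there are three numbers: the shift along the tool's x, y, z in m, then the turn about the tool's z in degrees. A call has exactly 8 rows; each row is the pose to reach, as a shift and turn from the pose commanded when the call began, along the tool's axes at that moment; what a row does not reach only later rows make up. A row lasts 1/10 s, in which the tool goes at most 50 mm and 8.59 degrees, less where a joint would pass 70% of its speed; a pose out of reach is approached as far as the arm can. A call with a gripper value outside its range is refused whole. "gripper" is the opening, from 0 (shut) to 1 (fully open), set as the call begins (left out, the last holds). The fingers move at their own pace and stop on an object; "force" is the grip in N (left out, the last holds). Time passes only in rows, so rows that repeat a pose let the fingers close, or fill a call up. It gives the time, the measured TCP pose, the force, the opening and the grip force at its end, in the units of the state.
- ctrl.state(): the state, without advancing time (a new reading comes with each control period).
- ctrl.read_camera(name): name is "scene" or "top" or "wrist"; returns a dict with "pixels" (480x640x3 uint8, blue, green, red), "mtx" (3x3 intrinsics, pixels), "extrinsics" (4x4, takes a point from camera to world coordinates). Camera axes: x right, y down, z forward; pixel columns grow to the right and rows downward; lengths in mm; the calibration is good to about 2 mm. A picture is of the moment at which its call begins. There is no depth.
- ctrl.finish_job(): hands the job in; it is judged then, once.
The state is a dict: "time_s": time; "joint_pos": joint angles; "qd": joint speeds; "tau": joint torques, N m; "ee_pos": TCP position; "orientation": TCP orientation; "wrist_force": force on the tool from outside, world axes, zero at the start; "ft_torque": the same for the moment, N m; "grip_width": finger opening in mm; "gripper_force": force on a finger pad.
Only numpy, scipy, OpenCV 4.12 (cv2) and the standard library are available. Lean on these libraries where they do the work, as an engineer would, in place of code of your own. Each camera call takes 0.05 s, during which the arm holds its last target. There are 200 camera calls.

### The job

The blue combustion boat is still hot and sits deep in one of the two narrow lanes of the cooling rack. Take the hooked pick from its rest, reach the hook down into the lane behind the blue boat and drag the boat towards the open tray at the front of the rack until it stands upright on the tray with no part of it left between the lane walls, never touching the blue boat with the gripper. Leave the white boat where it is in its own lane, and put the pick back on its rest, as it lay at first.

Things in the scene. Friction and masses are not known exactly. Their poses are not given: they have to be found in the camera images.
- pick: Hooked pick, 120 g. Orange handle 110 (x) x 16 x 18 mm; origin at its centre: grip there. Steel shank runs on along +x and turns down at x=80 to a foot 12 wide (y), 6 thick, underside 70 below the origin. Starts level, hook down, on 2 fixed grey posts 84 apart (76 gap for fingers): flared notches, floors 20 wide, 80 above the bench. Posts and pick vary in place and yaw; only the pick is reported.
- rack: Fixed rack 290 (x) x 78 mm. Origin on the bench; +x points from tray into lanes, tray roughly towards the robot. One flat floor, 12 above the bench. Two lanes, x -20 (open mouth) to 130 (back wall), 24 wide, centred at y -19 and 19, grey walls 30 above the floor, open on top. Slate-grey tray x -146 to -20, rim 6 high at front and sides.
- blue_boat: Blue open-topped ceramic boat 80 long (x) x 16 wide x 13 mm tall, about 40 g, loose, slides freely. Origin at the centre of its underside. Starts lying along either lane, front end 15 to 35 mm inside the mouth, at least 35 mm of empty lane behind it.
- white_boat: White boat of the same size and form, lying in the other lane in the same manner; origin at the centre of its underside.
Mind the look-alikes: they are no part of the job. There is more than one size of the blue_boat; the one meant has the size given above. What is shaped like the pick but black or green is not meant.

How it is judged (in metres and radians):
On the way:
1. the pick drags the blue boat: it touches the boat while the boat has moved 30 mm or more (contact force between pick and blue_boat above 0.02 N and distance of blue_boat from where it was at the start of the episode above 0.03 m).
At the end, for the whole second after the job is handed in: Blue boat at rest on the tray floor, upright within 10 degrees, centre 38 to 90 mm in front of the lane mouth and within 36 mm of the rack's middle line; white boat within 15 mm of its start; pick at rest within 30 mm of where it first lay, hook down, level within 14 degrees (x of blue_boat in the frame of rack between -0.11 and -0.058 m and y of blue_boat in the frame of rack between -0.036 and 0.036 m and z of blue_boat in the frame of rack below 0.018 m and angle between blue_boat's own z axis and vertical below 0.17 rad and linear speed of each of blue_boat, pick below 0.02 m/s and distance of white_boat from where it was at the start of the episode below 0.015 m and distance of pick from where it was at the start of the episode below 0.03 m and angle between pick's own z axis and vertical below 0.25 rad); the robot touches nothing.
It fails at once if the gripper or arm touches the hot blue boat (contact force between any of the fingers, the arm and blue_boat above 0.3 N).
It fails at once if the white boat is moved more than 15 mm (distance of white_boat from where it was at the start of the episode above 0.015 m).
It also fails if it takes over 46 s, if anything falls off the work surface, if the arm or the gripper's body presses on something with over 40 N, if the wrist force passes 120 N, or if a joint passes its speed limit or range.

## Working session

There is one attempt and no reset: what is moved stays moved. The work goes in short steps, Python scripts to look and compute and a tool call to move; the robot and the scene stay as the last step left them, time stands still between calls to the robot, and variables do not carry over. Pictures are saved under pics/ and viewed, at most 10 in all, crops included, and the job is handed in when it is done.

Besides the shell and the picture viewer there is one more tool, called after "Request:" as name(argument=value, ...) on one line, values as JSON. step_arm: Moves the arm, as the interface text tells. Its arguments: {"type":"object","properties":{"motion":{"type":"array"},"gripper":{"type":"number"},"force":{"type":"number"}},"required":["motion"]}

```bash
mkdir -p pics
python3 - <<'E'
from workcell import ctrl
import cv2,numpy as np
s=ctrl.state();print(s['time_s'],s['ee_pos'],s['orientation'],s['grip_width'])
for n in ['scene','top']:
    d=ctrl.read_camera(n);cv2.imwrite(f'pics/{n}0.png',d['pixels']);np.savez(f'{n}0.npz',**d)
    print(n,np.round(d['mtx'],1).tolist(),np.round(d['extrinsics'],3).tolist())
E
```

```text
0.0 [ 226.00518395 -635.23215636  215.5411268 ] [-1.11263215e-03  9.85432852e-01  1.70061267e-01 -1.49064416e-04] 85.47693305904018
scene [[604.0, 0.0, 311.7], [0.0, 604.0, 247.1], [0.0, 0.0, 1.0]] [[0.466, 0.677, -0.569, 1255.173], [0.884, -0.369, 0.286, -535.747], [-0.016, -0.637, -0.771, 1137.317], [0.0, 0.0, 0.0, 1.0]]
top [[578.3, 0.0, 327.0], [0.0, 578.3, 237.1], [0.0, 0.0, 1.0]] [[-0.017, -0.983, 0.182, 300.421], [-1.0, 0.019, 0.007, -151.819], [-0.01, -0.181, -0.983, 1195.336], [0.0, 0.0, 0.0, 1.0]]
```

View pics/top0.png

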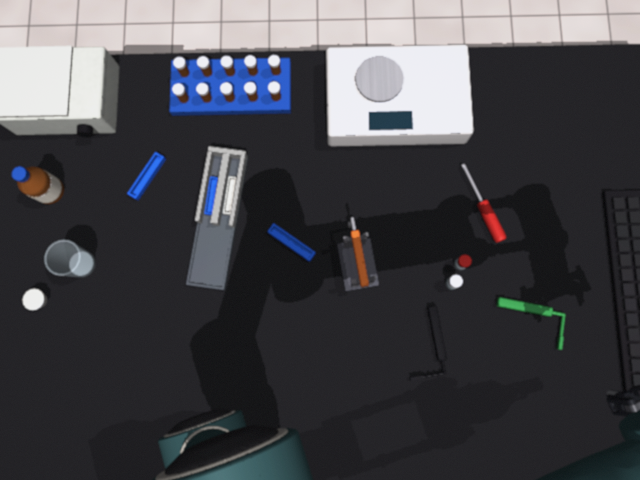

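View pics/scene0.png

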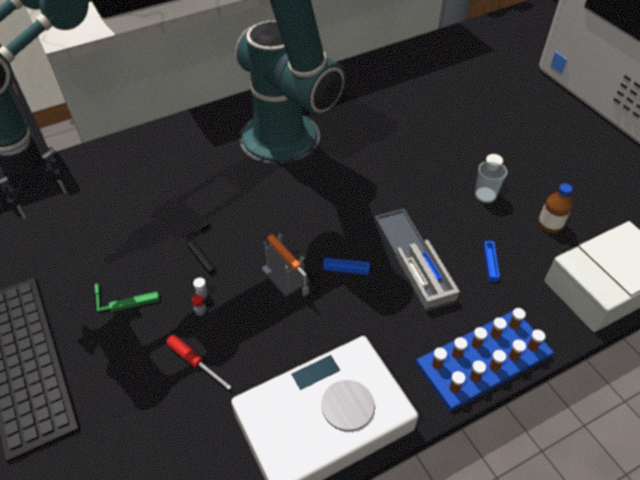

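The top view shows the rack at (190-245, 147-290), with the blue boat in its left lane at (211,195) and the white boat in its right lane at (231,195). The orange pick is at (358,257), hook pointing up towards (350,210). The other blue boats, at (146,176) and (291,242), lie loose on the bench.

```bash
cat > h.py <<'E'
import cv2,numpy as np
def ray(d,p):
    E=d['extrinsics'];v=E[:3,:3]@np.linalg.solve(d['mtx'],[p[0],p[1],1.]);return E[:3,3],v
def onz(d,p,z):
    o,v=ray(d,p);return (o+v*(z-o[2])/v[2])[:2]
def mask(d,lo,hi,roi,n=0):
    x0,y0,x1,y1=roi;h=cv2.cvtColor(d['pixels'],cv2.COLOR_BGR2HSV)
    m=cv2.inRange(h,lo,hi);k=np.zeros_like(m);k[y0:y1,x0:x1]=m[y0:y1,x0:x1]
    c=max(cv2.findContours(k,0,1)[0],key=cv2.contourArea);return c[:,0].astype(float)
def box(pts):
    r=cv2.minAreaRect(pts.astype(np.float32));return r,cv2.boxPoints(r)
E
python3 - <<'E'
from h import *
t=np.load('top0.npz');s=np.load('scene0.npz')
np.set_printoptions(precision=1,suppress=True)
def show(nm,d,lo,hi,roi,z):
    c=mask(d,lo,hi,roi);g=np.array([onz(d,p,z) for p in c]);r,b=box(g)
    print(nm,'c',np.array(r[0]),'size',np.array(r[1]),r[2]);print(b.tolist() if 0 else b.round(1).tolist())
show('pick top',t,(5,150,60),(18,255,255),(330,215,390,300),98)
show('pick scene',s,(5,150,60),(18,255,255),(255,225,310,280),98)
show('blue top',t,(105,120,60),(125,255,255),(190,140,250,230),25)
show('blue scene',s,(105,120,60),(125,255,255),(400,235,450,290),25)
a=t['pixels'][135:300,175:260];b=t['pixels'][195:300,325:395]
a=cv2.resize(a,None,fx=3.6,fy=3.6,interpolation=2);b=cv2.resize(b,None,fx=5,fy=5,interpolation=2)
o=np.zeros((600,800,3),np.uint8);a=np.clip(a*1.5,0,255);b=np.clip(b*2.,0,255);o[:a.shape[0],:a.shape[1]]=a;o[:b.shape[0],400:400+b.shape[1]]=b
cv2.imwrite('pics/crop.png',o)
E
```

```text
pick top c [ 462.4 -204.1] size [110.7  20. ] 7.363271713256836
[[406.20001220703125, -201.3000030517578], [408.79998779296875, -221.10000610351562], [518.5, -206.89999389648438], [516.0, -187.10000610351562]]
pick scene c [ 467.6 -211.8] size [115.   21.2] 8.452909469604492
[[409.1000061035156, -209.8000030517578], [412.20001220703125, -230.8000030517578], [526.0, -213.89999389648438], [522.9000244140625, -192.89999389648438]]
blue top c [610.5  99.1] size [17.8 84.8] 81.95072937011719
[[567.2999877929688, 96.30000305175781], [651.2000122070312, 84.4000015258789], [653.7000122070312, 102.0], [569.7000122070312, 113.9000015258789]]
blue scene c [616.1  96.6] size [14.6 87.8] 81.39371490478516
[[571.5999755859375, 95.9000015258789], [658.4000244140625, 82.80000305175781], [660.5999755859375, 97.30000305175781], [573.7999877929688, 110.4000015258789]]
```

View pics/crop.png

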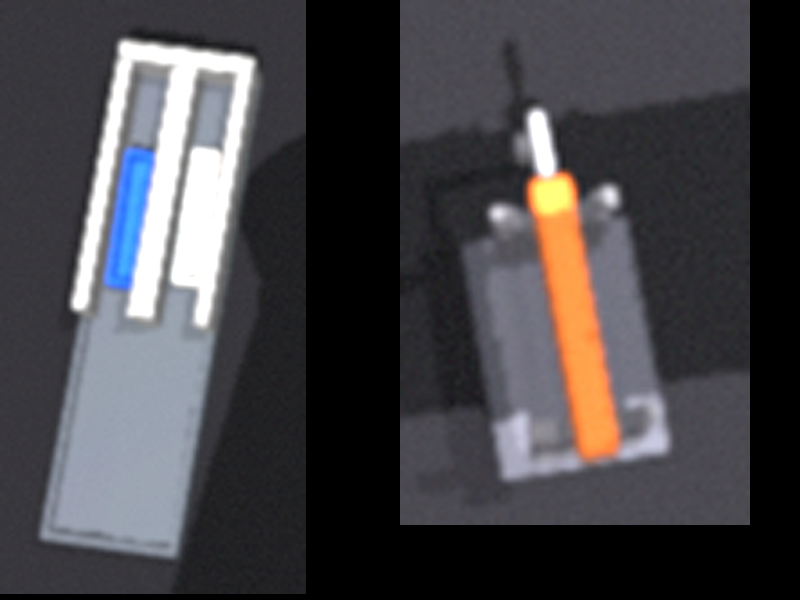

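The crop shows these rack points in crop pixels: back outer corners at (120,40) and (257,57), tray front corners at (40,540) and (178,556). The blue boat runs from (118,288) to (143,148). The pick lies level, with its steel hook pointing up at (537,110).

Run:
```python
from h import *
from scipy.spatial.transform import Rotation as R
np.set_printoptions(precision=1,suppress=True)
t=np.load('top0.npz');f=lambda c,z:onz(t,(175-.36+c[0]/3.6,135-.36+c[1]/3.6),z)
BL,BR,FL,FR=f((120,40),42),f((257,57),42),f((40,540),18),f((178,556),18)
print(BL,BR,FL,FR, 'w',np.linalg.norm(BL-BR),np.linalg.norm(FL-FR),'L',np.linalg.norm((BL+BR)/2-(FL+FR)/2))
v=(BL+BR)/2-(FL+FR)/2;yaw=np.arctan2(v[1],v[0]);u=v/np.hypot(*v)
m=(BL+BR+FL+FR)/4;print('yaw',np.degrees(yaw),'mid',m)
org=m+u*1.0  # rack spans -146..144 -> mid at -1
print('origin',org)
n=np.array([-u[1],u[0]])
for nm,p in [('mouthL',f((83,305),42)),('mouthR',f((202,325),42)),('bluefront',f((117,289),25)),('blueback',f((142,149),25)),('bluec',np.array([610.5,99.1]))]:
    print(nm,p,'rack',(p-org)@u,(p-org)@n)
print('tool axes\n',R.from_quat([-.00111,.98543,.17006,-.00015],scalar_first=True).as_matrix().round(3))
```

```text
[712.6 102.4] [700.6  22.5] [424.5 147.1] [414.   68.5] w 80.76800902557935 79.35095621449973 L 290.9227281092311
yaw -8.972572932254927 mid [563.   85.1]
origin [563.9  85. ]
mouthL [555.3 120.2] rack -14.00383669880453 33.47843450869435
mouthR [542.4  52.4] rack -16.164767334142958 -35.550239160419046
bluefront [568.2 104.8] rack 1.0713079588524885 20.237286736146892
blueback [651.7  91.9] rack 85.59888558447895 20.51482204950303
bluec [610.5  99.1] rack 43.77622759252621 21.223798772724546
tool axes
 [[ 0.9  0.3 -0. ]
 [ 0.3 -0.9  0. ]
 [ 0.  -0.  -1. ]]
```

Request:
step_arm(motion=[[[0.037, -0.033, 0], 0], [[0.08, -0.071, 0], 0], [[0.117, -0.104, 0], 0], [[0.154, -0.137, 0], 0], [[0.191, -0.17, 0], 0], [[0.228, -0.203, 0], 0], [[0.265, -0.236, 0], 0], [[0.3, -0.266, 0], 0]], gripper=1, force=60)

```text
time_s: 0.9
ee_pos: [419.3, -283.9, 216.6]
orientation: [-0.0, 0.985, 0.17, -0.0]
wrist_force: [0.8, -1.3, 0.4]
grip_width: 85.2
gripper_force: 0.0
```

Request:
step_arm(motion=[[[0.03, -0.027, 0], 4], [[0.06, -0.054, 0], 8], [[0.0675, -0.06, 0], 12], [[0.0675, -0.06, 0], 12], [[0.0675, -0.06, 0], 12], [[0.0675, -0.06, 0], 12], [[0.0675, -0.06, 0], 12], [[0.0675, -0.06, 0], 12]])

```text
time_s: 1.7
ee_pos: [462.1, -207.6, 216.8]
orientation: [0.0, 0.998, 0.066, -0.0]
wrist_force: [0.2, -0.3, 0.6]
grip_width: 85.5
gripper_force: 0.0
```

Run:
```python
from h import *
from workcell import ctrl
from scipy.spatial.transform import Rotation as R
np.set_printoptions(precision=2,suppress=True)
for i in range(3):
    d=ctrl.read_camera('wrist')
    s=ctrl.state();q=s['orientation'];print(s['time_s'],s['ee_pos'],2*np.degrees(np.arctan2(q[2],q[1])),s['wrist_force'])
np.savez('w1.npz',**d);cv2.imwrite('pics/w1.png',d['pixels'])
print(d['extrinsics'])
c=mask(d,(5,150,60),(18,255,255),(0,0,640,480));r,b=box(c);print(r)
g=np.array([onz(d,p,98) for p in c]);r,b=box(g);print(r,b)
```

```text
1.75 [ 462.2  -207.53  216.85] 7.522323518004162 [ 0.25 -0.08 -0.53]
1.8 [ 462.27 -207.4   216.88] 7.533501702856039 [ 0.25 -0.25  0.34]
1.85 [ 462.31 -207.27  216.88] 7.540796264998029 [ 0.88 -0.85 -0.43]
[[   0.13   -0.95   -0.28  534.23]
 [  -0.99   -0.12   -0.04 -197.94]
 [   0.      0.28   -0.96  373.03]
 [   0.      0.      0.      1.  ]]
((316.8513488769531, 154.6081085205078), (1.8083888292312622, 6.082762718200684), 80.53767395019531)
((516.9296875, -194.88638305664062), (1.3452821969985962, 4.639371871948242), 16.718339920043945) [[ 515.62 -192.86]
 [ 516.95 -197.3 ]
 [ 518.24 -196.91]
 [ 516.91 -192.47]]
```

View pics/w1.png

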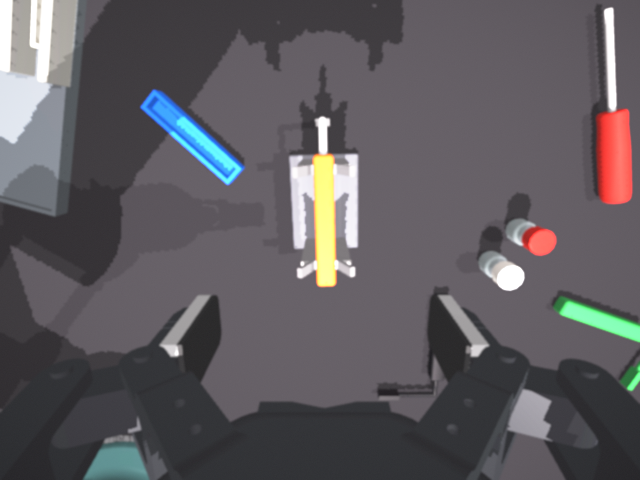

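The wrist view shows the handle from (324,155) to (326,286), vertical and centred between the fingers, with the hook at (322,122). I'll measure it again with a wider hue mask.

Run:
```python
from h import *
np.set_printoptions(precision=2,suppress=True)
d=np.load('w1.npz')
c=mask(d,(5,150,100),(32,255,255),(280,130,370,300))
g=np.array([onz(d,p,98) for p in c]);r,b=box(g);print(r,b)
for row in (180,210,240,265):
    q=c[abs(c[:,1]-row)<3];l,rr=q[:,0].min(),q[:,0].max();print(row,onz(d,(l-.5,row),98),onz(d,(rr+.5,row),98))
```

```text
((515.0155029296875, -199.85523986816406), (7.479105472564697, 15.33511734008789), 7.477540016174316) [[ 510.31 -192.74]
 [ 512.31 -207.94]
 [ 519.72 -206.97]
 [ 517.73 -191.77]]Traceback (most recent call last):
  File "<stdin>", line 7, in <module>
    return umr_minimum(a, axis, None, out, keepdims, initial, where)
ValueError: zero-size array to reduction operation minimum which has no identity
```

Run:
```python
from h import *
np.set_printoptions(precision=2,suppress=True)
d=np.load('w1.npz')
h=cv2.cvtColor(d['pixels'],cv2.COLOR_BGR2HSV);print(h[210,312:336:2].tolist(),h[260,325])
c=mask(d,(5,110,100),(40,255,255),(280,130,370,300))
g=np.array([onz(d,p,98) for p in c]);r,b=box(g);print(r,b)
for row in (180,210,240,265):
    q=c[abs(c[:,1]-row)<3]
    if len(q): l,rr=q[:,0].min(),q[:,0].max();print(row,onz(d,(l-.5,row),98),onz(d,(rr+.5,row),98))
```

```text
[[130, 15, 151], [10, 135, 255], [28, 153, 255], [30, 121, 255], [30, 114, 255], [30, 114, 255], [30, 114, 255], [30, 113, 255], [30, 111, 255], [30, 114, 255], [30, 137, 255], [16, 135, 255]] [ 30  96 255]
((464.2403259277344, -207.67059326171875), (110.5025405883789, 17.216135025024414), 8.989859580993652) [[ 408.32 -207.8 ]
 [ 411.01 -224.81]
 [ 520.16 -207.54]
 [ 517.47 -190.53]]
180 [ 497.47 -194.7 ] [ 499.39 -209.35]
210 [ 473.84 -197.61] [ 476.01 -214.19]
240 [ 449.12 -201.46] [ 451.35 -218.47]
265 [ 427.79 -206.62] [ 429.52 -219.86]
```

Request:
step_arm(motion=[[[0.001, 0, 0.025], -1], [[0.001, 0, 0.06], -1], [[0.001, 0, 0.09], -1], [[0.001, 0, 0.115], -1], [[0.001, 0, 0.127], -1], [[0.001, 0, 0.13], -1], [[0.001, 0, 0.13], -1], [[0.001, 0, 0.13], -1]])

```text
time_s: 2.65
ee_pos: [464.8, -207.3, 88.4]
orientation: [0.001, 0.997, 0.075, 0.001]
wrist_force: [-0.3, -0.0, 0.3]
grip_width: 85.7
gripper_force: 0.0
```

Request:
step_arm(motion=[[[0, 0, 0], 0], [[0, 0, 0], 0], [[0, 0, 0], 0], [[0, 0, 0], 0], [[0, 0, 0], 0], [[0, 0, 0], 0], [[0, 0, 0], 0], [[0, 0, 0], 0]], gripper=0, force=60)

```text
time_s: 3.45
ee_pos: [463.5, -206.7, 86.8]
orientation: [-0.0, 0.997, 0.075, -0.0]
wrist_force: [0.5, 0.6, -1.0]
grip_width: 0.3
gripper_force: 0.0
```

The fingers shut fully and gripped nothing, so I'll look before moving.

Run:
```python
from h import *
from workcell import ctrl
s=ctrl.state();print(s['time_s'],s['ee_pos'],s['grip_width'],s['gripper_force'])
a=ctrl.read_camera('wrist');b=ctrl.read_camera('scene');t=ctrl.read_camera('top')
np.savez('w2.npz',**a);np.savez('s2.npz',**b);np.savez('t2.npz',**t)
o=np.zeros((600,800,3),np.uint8)
o[:300,:400]=cv2.resize(a['pixels'],(400,300));o[:300,400:]=cv2.resize(b['pixels'][200:320,200:360],(400,300))
o[300:,:400]=cv2.resize(t['pixels'][180:300,280:440],(400,300))
cv2.imwrite('pics/c2.png',o)
```

```text
3.45 [ 463.48505237 -206.65997688   86.82041597] 0.31542534619697143 0.0
```

View pics/c2.png

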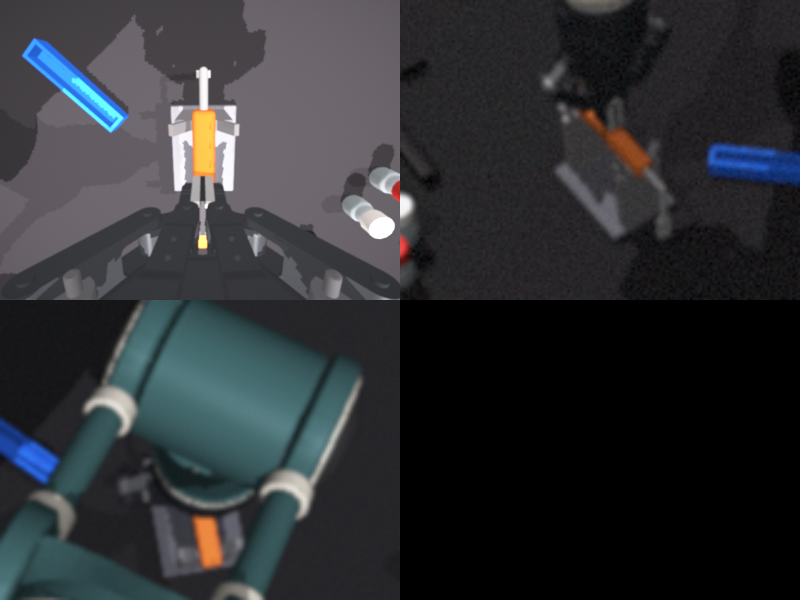

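In the wrist view the handle seems to sit between the fingers at about (203,185), although the reading says shut. A small lift will show which is right.

Request:
step_arm(motion=[[[0, 0, -0.005], 0], [[0, 0, -0.01], 0], [[0, 0, -0.02], 0], [[0, 0, -0.03], 0], [[0, 0, -0.04], 0], [[0, 0, -0.05], 0], [[0, 0, -0.05], 0], [[0, 0, -0.05], 0]])

```text
time_s: 4.4
ee_pos: [463.8, -206.8, 137.4]
orientation: [0.0, 0.997, 0.075, 0.0]
wrist_force: [-0.2, 0.6, -0.5]
grip_width: 0.1
gripper_force: 0.0
```

Run:
```python
from h import *
from workcell import ctrl
a=ctrl.read_camera('wrist');b=ctrl.read_camera('scene')
s=ctrl.state();print(s['time_s'],s['ee_pos'],s['grip_width'],s['gripper_force'],s['wrist_force'])
np.savez('w3.npz',**a);np.savez('s3.npz',**b)
o=np.zeros((400,800,3),np.uint8)
o[:300,:400]=cv2.resize(a['pixels'][120:480,80:560],(400,300));o[:400,400:]=cv2.resize(b['pixels'][200:320,220:340],(400,400))*2
cv2.imwrite('pics/c3.png',o)
```

```text
4.5 [ 463.10729179 -206.48053533  136.43587053] 0.5077722045520413 0.0 [-0.26581342  0.41316053 -0.41896033]
```

View pics/c3.png

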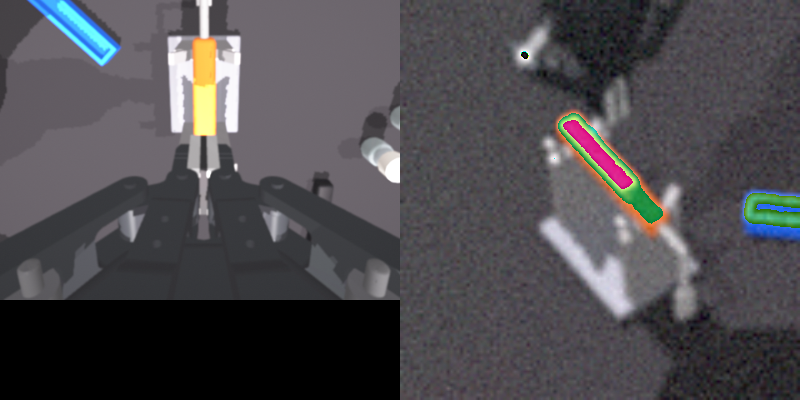

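The pick stayed on its rest and the fingers are shut. I'll check whether it moved, how high it really lies, and where the fingertips appear.

Run:
```python
from h import *
from scipy.spatial.transform import Rotation as R
np.set_printoptions(precision=2,suppress=True)
def proj(d,P):
    E=d['extrinsics'];c=E[:3,:3].T@(np.array(P)-E[:3,3]);u=d['mtx']@c;return u[:2]/u[2]
w1=np.load('w1.npz');w3=np.load('w3.npz');w2=np.load('w2.npz');s0=np.load('scene0.npz');s3=np.load('s3.npz');t0=np.load('top0.npz')
for nm,d,p in (('w1',w1,(462.3,-207.3,216.9)),('w2',w2,(463.5,-206.7,86.8)),('w3',w3,(463.1,-206.5,136.4))):
    p=np.array(p);print(nm,'cam-tcp',d['extrinsics'][:3,3]-p,'TCP',proj(d,p),'tip',proj(d,p-[0,0,17]))
for nm,d in(('s0',s0),('s3',s3)):
    c=mask(d,(5,150,60),(18,255,255),(255,225,310,280));print(nm,box(c)[0])
# ends of handle in 3 views triangulated
def tri(L):
    A=np.zeros((3,3));b=np.zeros(3)
    for d,p in L:
        o,v=ray(d,p);v/=np.linalg.norm(v);M=np.eye(3)-np.outer(v,v);A+=M;b+=M@o
    return np.linalg.solve(A,b)
for d,nm,roi,lo,hi in((t0,'t',(330,215,390,300),(5,150,60),(18,255,255)),(s0,'s',(255,225,310,280),(5,150,60),(18,255,255)),(w1,'w',(280,130,370,300),(5,110,100),(40,255,255)),(w3,'w3',(200,100,450,320),(5,110,100),(40,255,255))):
    c=mask(d,lo,hi,roi);print(nm,box(c)[1].tolist())
```

```text
w1 cam-tcp [ 71.93   9.36 156.13] TCP [323.62 288.2 ] tip [323.63 274.52]
w2 cam-tcp [ 71.77  10.8  156.17] TCP [323.89 288.23] tip [323.88 274.55]
w3 cam-tcp [ 72.31  10.53 157.21] TCP [322.96 288.58] tip [323.01 274.98]
s0 ((282.93450927734375, 251.1374053955078), (42.61859893798828, 8.761116981506348), 47.290611267089844)
s3 ((283.260009765625, 250.8200225830078), (43.960289001464844, 9.56801986694336), 46.332218170166016)
t [[349.23870849609375, 230.24183654785156], [359.45709228515625, 228.6068878173828], [368.49920654296875, 285.12017822265625], [358.28082275390625, 286.755126953125]]
s [[265.2619934082031, 238.4505157470703], [271.6996765136719, 232.5080108642578], [300.6070251464844, 263.82427978515625], [294.1693420410156, 269.76678466796875]]
w [[311.8227844238281, 153.0745849609375], [333.8871765136719, 152.68057250976562], [336.2668151855469, 285.941650390625], [314.2024230957031, 286.3356628417969]]
w3 [[310.9999694824219, 164.99996948242188], [338.9999694824219, 164.99996948242188], [338.9999694824219, 280.9999694824219], [310.9999694824219, 280.9999694824219]]
```

Run:
```python
from h import *
np.set_printoptions(precision=1,suppress=True)
L={n:np.load(f) for n,f in (('t','top0.npz'),('w','w1.npz'),('s','scene0.npz'))}
def tri(L):
    A=np.zeros((3,3));b=np.zeros(3)
    for d,p in L:
        o,v=ray(d,p);v/=np.linalg.norm(v);M=np.eye(3)-np.outer(v,v);A+=M;b+=M@o
    return np.linalg.solve(A,b)
F={'t':(354.35,229.4),'w':(322.9,152.9),'s':(297.4,266.8)};B={'t':(363.4,286),'w':(325.2,286.1),'s':(268.5,235.5)}
for k in ('tw','ts','ws','tws'):print(k,tri([(L[c],F[c]) for c in k]),tri([(L[c],B[c]) for c in k]))
a=np.load('w2.npz')['pixels'][250:430,230:420];b=np.load('w3.npz')['pixels'][250:430,230:420]
cv2.imwrite('pics/c4.png',cv2.resize(np.hstack([a,b]),(760,360),interpolation=2))
```

```text
tw [ 518.5 -198.3   90.8] [ 407.8 -213.7   94. ]
ts [ 518.  -199.1   90.5] [ 406.8 -215.    90.9]
ws [ 517.9 -200.2   90.7] [ 404.3 -216.9   88.2]
tws [ 518.1 -199.2   90.6] [ 406.8 -215.3   91.3]
```

View pics/c4.png

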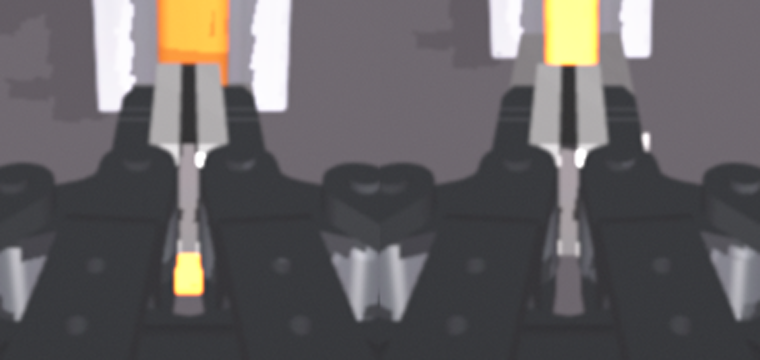

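Run:
```python
from h import *
np.set_printoptions(precision=1,suppress=True)
W=[np.load(f'w{i}.npz') for i in(1,2,3)];print(W[0]['mtx'])
for d in W:
    h=cv2.cvtColor(d['pixels'],cv2.COLOR_BGR2HSV);m=cv2.inRange(h,(5,90,100),(40,255,255))
    m[:,:280]=0;m[:,370:]=0
    rows=[r for r in range(140,300) if (m[r]>0).sum()>8]
    print('rows',rows[0],rows[-1]);E=d['extrinsics']
    for r in (rows[0]+4,rows[0]+30,rows[0]+60,rows[0]+90):
        x=np.where(m[r])[0]
        if len(x)<5: continue
        w=x.max()-x.min()+1; o,v=ray(d,(x.mean(),r))
        dep=d['mtx'][0,0]*16/w; P=o+v*dep
        print(r,x.min(),x.max(),'P from width',P)
def tri(L):
    A=np.zeros((3,3));b=np.zeros(3)
    for d,p in L:
        o,v=ray(d,p);v/=np.linalg.norm(v);M=np.eye(3)-np.outer(v,v);A+=M;b+=M@o
    return np.linalg.solve(A,b)
np.savez('dummy',a=1)
```

```text
[[352.4   0.  323.8]
 [  0.  352.4 235.8]
 [  0.    0.    1. ]]
rows 154 286
158 312 334 P from width [ 516.7 -199.7  122.6]
184 314 333 P from width [ 494.4 -202.9   90.9]
214 314 334 P from width [ 474.6 -205.9  110.8]
244 315 335 P from width [ 453.  -209.5  117.3]
rows 174 282
178 309 342 P from width [ 514.7 -199.8   76.2]
204 307 344 P from width [ 506.5 -200.9   96.9]
234 309 343 P from width [ 491.  -203.5   88.3]
264 308 343 P from width [ 479.6 -205.    96.3]
rows 165 282
169 311 338 P from width [ 515.4 -199.5   89.7]
195 312 338 P from width [ 500.1 -202.1   86.5]
225 311 339 P from width [ 486.9 -204.   105.4]
255 312 339 P from width [ 468.9 -207.   103.6]
```

The arm's own views agree that the handle top is at z≈98, and the pick hasn't moved. In the last picture the pads end at about row 282 of the wrist image. That puts the shut tips some 10-35 mm higher than nominal, so they closed above the handle. I'll open, go deeper and grip again.

Request:
step_arm(motion=[[[0, 0, 0], 0], [[0, 0, 0], 0], [[0, 0, 0], 0], [[0, 0, 0], 0], [[0, 0, 0.015], 0], [[0, 0, 0.03], 0], [[0, 0, 0.045], 0], [[0, 0, 0.05], 0]], gripper=1)

```text
time_s: 5.3
ee_pos: [461.7, -205.8, 84.1]
orientation: [-0.001, 0.997, 0.075, -0.002]
wrist_force: [-0.4, 0.5, -0.1]
grip_width: 85.4
gripper_force: 0.0
```

Request:
step_arm(motion=[[[0, 0, 0.007], 0], [[0, 0, 0.014], 0], [[0, 0, 0.02], 0], [[0, 0, 0.025], 0], [[0, 0, 0.025], 0], [[0, 0, 0.025], 0], [[0, 0, 0.025], 0], [[0, 0, 0.025], 0]])

```text
time_s: 6.1
ee_pos: [463.9, -206.8, 62.3]
orientation: [0.0, 0.997, 0.075, 0.0]
wrist_force: [-0.4, -0.8, 1.1]
grip_width: 85.4
gripper_force: 0.0
```

Request:
step_arm(motion=[[[0, 0, 0], 0], [[0, 0, 0], 0], [[0, 0, 0], 0], [[0, 0, 0], 0], [[0, 0, 0], 0], [[0, 0, 0], 0], [[0, 0, 0], 0], [[0, 0, 0], 0]], gripper=0)

```text
time_s: 6.9
ee_pos: [463.7, -206.8, 62.1]
orientation: [0.0, 0.997, 0.075, 0.0]
wrist_force: [-0.4, -0.1, 1.9]
grip_width: 15.1
gripper_force: 60.3
```

It now holds the handle (15.1 mm, 60 N). I'll lift and carry it to above the blue boat's lane.

Request:
step_arm(motion=[[[0, 0, -0.015], 0], [[0, 0, -0.035], 0], [[0, 0, -0.055], 0], [[0, 0, -0.07], 0], [[0.016, -0.025, -0.07], 2], [[0.036, -0.057, -0.07], 5], [[0.056, -0.09, -0.07], 8], [[0.076, -0.122, -0.07], 11]])

```text
time_s: 7.7
ee_pos: [520.5, -73.4, 131.7]
orientation: [-0.0, 1.0, -0.023, -0.0]
wrist_force: [0.3, -0.2, -1.0]
grip_width: 14.5
gripper_force: 59.9
```

Run:
```python
from workcell import ctrl
from scipy.spatial.transform import Rotation as R
import numpy as np
s=ctrl.state();M=R.from_quat(s['orientation'],scalar_first=True).as_matrix();print(s['ee_pos'],np.degrees(np.arctan2(M[1,0],M[0,0])),s['grip_width'],s['wrist_force'])
# commanded: world shift from start
y0=np.radians(8.58);c,n=np.cos(y0),np.sin(y0)
X=np.array([[c,n],[n,-c]])  # columns tool x,y in world
cmd=np.array([463.5,-206.7])+X@np.array([76,-122]);tgt=np.array([463.5,-206.7])+X@np.array([175.3,-284])
y1=np.radians(8.58-11);c,n=np.cos(y1),np.sin(y1);X1=np.array([[c,n],[n,-c]])
print(cmd,tgt,X1.T@(tgt-cmd))
```

```text
[520.45536407 -73.4390619  131.69244712] -2.5792390933118474 14.522755513938638 [ 0.29621124 -0.24116602 -1.04511326]
[520.44824383 -74.72690606] [594.46811841 100.27466013] [  66.56452207 -177.97093696]
```

Request:
step_arm(motion=[[[0.013, -0.035, 0], 3], [[0.026, -0.07, 0], 6], [[0.039, -0.105, 0], 6.2], [[0.052, -0.14, 0], 6.2], [[0.0625, -0.167, 0], 6.2], [[0.0665, -0.178, 0], 6.2], [[0.0665, -0.178, 0], 6.2], [[0.0665, -0.178, 0], 6.2]])

```text
time_s: 8.5
ee_pos: [593.7, 99.5, 131.4]
orientation: [0.0, 0.997, -0.075, -0.001]
wrist_force: [-0.3, -0.0, -1.6]
grip_width: 14.8
gripper_force: 59.9
```

Run:
```python
from h import *
from workcell import ctrl
for n in ('wrist','scene'):
    d=ctrl.read_camera(n);np.savez(n+'5.npz',**d)
    if n=='wrist':w=d
    else: sc=d
s=ctrl.state();print(s['time_s'],s['ee_pos'],s['orientation'],s['grip_width'])
o=np.zeros((600,800,3),np.uint8)
o[:360,:480]=cv2.resize(w['pixels'],(480,360))
o[:400,480:]=cv2.resize(sc['pixels'][195:315,370:466],(320,400))
cv2.imwrite('pics/c5.png',o)
```

```text
8.6 [593.6893943   98.98995692 131.56626476] [ 3.39931843e-04  9.97133328e-01 -7.56621960e-02 -4.91911632e-04] 14.882446279022616
```

View pics/c5.png

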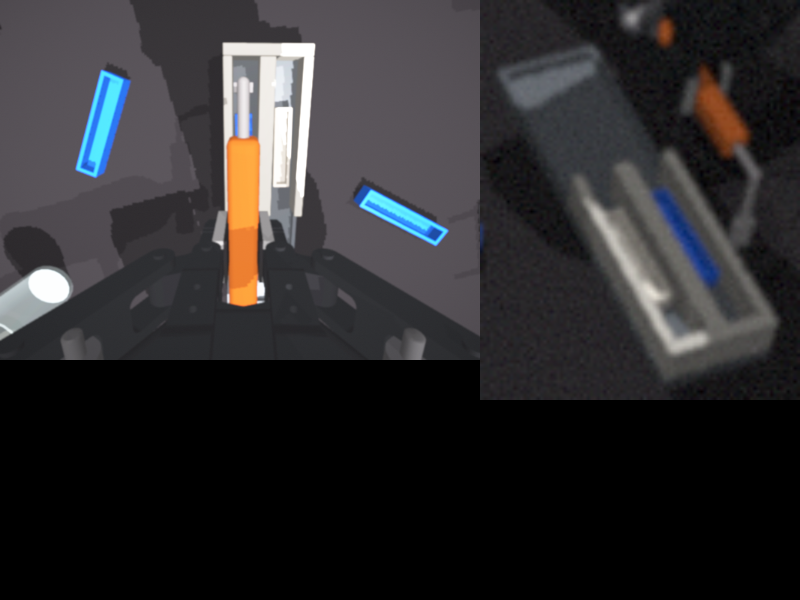

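The wrist view (480 px wide) shows the handle at column 244 over the left lane, which spans about columns 232-260. The foot is near (244,87), the blue boat at (244,125) and the back wall at rows 43-55. I'll take lane edges from row profiles.

Run:
```python
from h import *
np.set_printoptions(precision=1,suppress=True)
d=np.load('wrist5.npz');g=cv2.cvtColor(d['pixels'],cv2.COLOR_BGR2GRAY)
for r in (80,90,100,113,116,120):print(r,'cols290-425:',g[r,290:425:2].tolist())
print('col 330',g[50:135,330].tolist());print('col 312',g[50:135,312].tolist())
h=cv2.cvtColor(d['pixels'],cv2.COLOR_BGR2HSV);m=cv2.inRange(h,(100,120,60),(125,255,255));m[:,:300]=0;m[:,352:]=0;ys,xs=np.where(m);print('blue',xs.min(),xs.max(),ys.min(),ys.max())
m=cv2.inRange(h,(3,100,60),(30,255,255));
for r in(200,240,300):x=np.where(m[r])[0];print('handle',r,x.min(),x.max(),onz(d,(x.mean(),r),131.6+27+9))
```

```text
80 cols290-425: [45, 46, 45, 101, 222, 236, 237, 238, 239, 227, 139, 117, 117, 117, 118, 117, 117, 117, 118, 118, 117, 117, 117, 118, 117, 117, 117, 115, 146, 230, 238, 239, 239, 239, 239, 239, 239, 239, 238, 215, 204, 204, 204, 204, 203, 203, 204, 203, 202, 203, 186, 150, 128, 123, 118, 114, 112, 143, 255, 255, 255, 255, 255, 255, 206, 87, 87, 87]
90 cols290-425: [45, 46, 45, 93, 216, 236, 237, 237, 239, 228, 153, 148, 151, 154, 154, 155, 152, 147, 141, 122, 120, 120, 119, 119, 119, 119, 119, 116, 162, 233, 238, 239, 239, 239, 238, 239, 239, 239, 234, 229, 236, 237, 237, 235, 219, 215, 215, 214, 214, 207, 189, 128, 115, 115, 114, 114, 112, 193, 255, 255, 255, 255, 255, 255, 143, 86, 86, 86]
100 cols290-425: [46, 47, 44, 84, 208, 236, 237, 238, 239, 228, 153, 151, 152, 153, 153, 153, 152, 150, 148, 132, 119, 119, 119, 119, 119, 119, 118, 116, 176, 236, 238, 238, 238, 238, 239, 239, 239, 239, 233, 232, 238, 238, 239, 238, 228, 217, 216, 217, 216, 203, 132, 115, 114, 115, 115, 114, 117, 250, 255, 255, 255, 255, 255, 254, 93, 86, 87, 87]
113 cols290-425: [46, 46, 46, 70, 197, 235, 237, 
[... 1276 characters left out ...]
3, 178, 197, 207, 211, 213, 213, 212, 212, 212, 212, 212, 212, 211, 212, 213, 212, 212, 212, 212, 211, 212, 212, 212, 212, 212, 211, 212, 212, 211, 211]
col 312 [55, 55, 55, 55, 55, 65, 127, 201, 233, 238, 238, 238, 237, 237, 237, 237, 237, 236, 236, 236, 236, 235, 227, 196, 148, 118, 113, 112, 112, 114, 117, 119, 120, 120, 121, 121, 122, 122, 128, 140, 148, 151, 152, 151, 151, 151, 150, 150, 151, 150, 151, 151, 150, 150, 150, 150, 151, 150, 155, 180, 212, 226, 228, 227, 222, 201, 185, 181, 180, 180, 181, 180, 172, 154, 145, 146, 148, 147, 147, 147, 147, 147, 148, 147, 147]
blue 313 336 151 180
handle 200 303 345 [643.2  92.2]
handle 240 303 345 [628.9  94.3]
handle 300 304 344 [605.6  97.9]
```

Run:
```python
from h import *
np.set_printoptions(precision=1,suppress=True)
d=np.load('wrist5.npz');g=cv2.cvtColor(d['pixels'],cv2.COLOR_BGR2GRAY).astype(float)
def cross(r,a,b,t=165,up=True):
    p=g[r,a:b];i=np.where((p[:-1]<t)&(p[1:]>=t))[0] if up else np.where((p[:-1]>=t)&(p[1:]<t))[0]
    i=i[0];return a+i+(t-p[i])/(p[i+1]-p[i])
S={}
for nm,a,b,t,u in(('Lout',285,305,140,True),('Lin',302,316,190,False),('Cin',338,355,178,True),('Rout',395,425,170,False)):
    P=np.array([onz(d,(cross(r,a,b,t,u),r),42) for r in range(80,160,8) if not(nm=='Rout' and r>130)])
    v=np.polyfit(P[:,0],P[:,1],1);print(nm,'yaw',np.degrees(np.arctan(v[0])),'y at x=660:',np.polyval(v,660),'resid',np.std(P[:,1]-np.polyval(v,P[:,0])));S[nm]=v
b=[onz(d,(c,56.8 if c<350 else 56.5),42) for c in(312,330)];print('back outer',b,'back inner',[onz(d,(c,73.8),42) for c in(312,330)])
for z in (88.6,95,100):print('foot',z,onz(d,(324,113),z),'left/right',onz(d,(310.5,113),z)-onz(d,(337.5,113),z))
print('blue back', onz(d,(325,151),25))
```

```text
Lout yaw -8.942239177591246 y at x=660: 107.42163128490245 resid 0.10119010439332111
Lin yaw -9.029539751257982 y at x=660: 99.44692251809127 resid 0.015855714987363833
Cin yaw -9.125931960587137 y at x=660: 75.02116250449082 resid 0.024033232033932893
Rout yaw -8.859608360957232 y at x=660: 28.161691724867794 resid 0.027151521752370168
back outer [array([711.3,  89.3]), array([709.5,  78. ])] back inner [array([701.5,  90.8]), array([699.8,  79.5])]
foot 88.6 [674.8  87.2] left/right [ 2.2 14.2]
foot 95 [674.5  87.3] left/right [ 2.1 13.8]
foot 100 [674.3  87.3] left/right [ 2.  13.4]
blue back [651.9  89.9]
```

The lane is centred at (660, 87.2) with yaw -9.0°. The foot is 2.4 mm too far left, 26 mm from the back wall and 23 mm behind the boat. I'll correct that and lower the foot into the lane.

Request:
step_arm(motion=[[[0, 0.0023, 0], 0.4], [[0, 0.0023, 0.01], 0.4], [[0, 0.0023, 0.02], 0.4], [[0, 0.0023, 0.03], 0.4], [[0, 0.0023, 0.04], 0.4], [[0, 0.0023, 0.045], 0.4], [[0, 0.0023, 0.045], 0.4], [[0, 0.0023, 0.045], 0.4]])

```text
time_s: 9.4
ee_pos: [594.1, 98.1, 86.7]
orientation: [0.0, 0.997, -0.079, -0.0]
wrist_force: [0.7, -0.7, -1.4]
grip_width: 14.6
gripper_force: 59.9
```

Request:
step_arm(motion=[[[0, 0, 0.005], 0], [[0, 0, 0.01], 0], [[0, 0, 0.015], 0], [[0, 0, 0.02], 0], [[0, 0, 0.024], 0], [[0, 0, 0.027], 0], [[0, 0, 0.027], 0], [[0, 0, 0.027], 0]])

```text
time_s: 10.2
ee_pos: [594.1, 98.0, 59.8]
orientation: [-0.0, 0.997, -0.079, -0.0]
wrist_force: [-0.2, 0.2, -2.2]
grip_width: 14.7
gripper_force: 59.9
```

Run:
```python
from h import *
from workcell import ctrl
d=ctrl.read_camera('wrist');np.savez('wrist6.npz',**d)
s=ctrl.state();print(s['time_s'],s['ee_pos'],s['wrist_force'],s['ft_torque'],s['grip_width'])
sc=ctrl.read_camera('scene');np.savez('scene6.npz',**sc)
o=np.zeros((480,800,3),np.uint8);o[:,:480]=cv2.resize(d['pixels'][20:260,220:460],(480,480));o[:400,480:]=cv2.resize(sc['pixels'][195:315,370:466],(320,400))
cv2.imwrite('pics/c6.png',o)
```

```text
10.25 [594.26733054  98.05961242  60.04344818] [-1.07380838 -0.58870334 -1.14423802] [-0.04723835  0.01594841 -0.01248551] 14.836997112674965
```

View pics/c6.png

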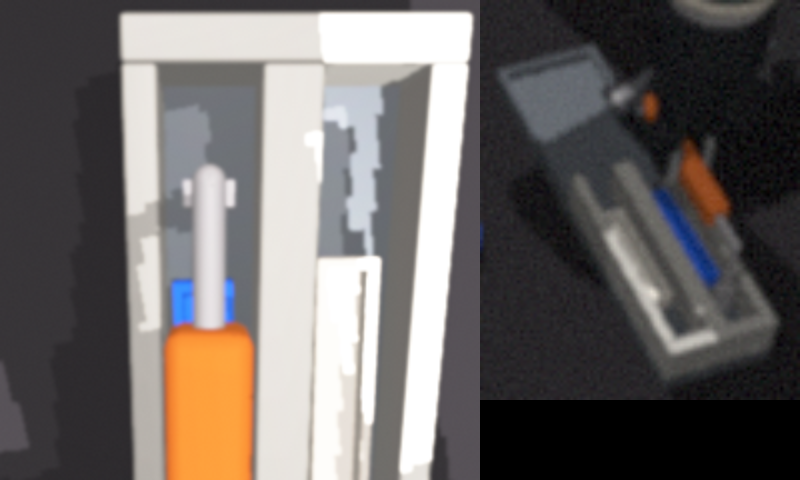

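The hook foot stands centred in the blue lane, behind the boat: foot at (208,190), boat back at (203,285) in the crop. I'll go 1.5 mm lower and drag along the lane.

Request:
step_arm(motion=[[[0, 0, 0.0015], 0], [[-0.007, 0, 0.0015], 0], [[-0.014, 0, 0.0015], 0], [[-0.02, 0, 0.0015], 0], [[-0.027, 0, 0.0015], 0], [[-0.034, 0, 0.0015], 0], [[-0.042, 0, 0.0015], 0], [[-0.05, 0, 0.0015], 0]])

```text
time_s: 11.1
ee_pos: [544.1, 106.0, 58.5]
orientation: [-0.0, 0.997, -0.079, 0.0]
wrist_force: [0.7, -0.2, -0.3]
grip_width: 14.8
gripper_force: 59.9
```

Request:
step_arm(motion=[[[-0.007, 0, 0], 0], [[-0.014, 0, 0], 0], [[-0.021, 0, 0], 0], [[-0.028, 0, 0], 0], [[-0.035, 0, 0], 0], [[-0.042, 0, 0], 0], [[-0.048, 0, 0], 0], [[-0.053, 0, 0], 0]])

```text
time_s: 11.9
ee_pos: [491.8, 114.3, 58.4]
orientation: [-0.0, 0.997, -0.079, 0.0]
wrist_force: [-0.7, 0.7, -1.4]
grip_width: 14.7
gripper_force: 59.9
```

Run:
```python
from h import *
from workcell import ctrl
np.set_printoptions(precision=1,suppress=True)
d=ctrl.read_camera('scene');np.savez('scene7.npz',**d)
c=mask(d,(105,120,40),(125,255,255),(370,200,450,300));p,b=box(np.array([onz(d,q,25) for q in c]));print(p)
o=np.array([563.,86.]);a=np.radians(-9);u=np.array([np.cos(a),np.sin(a)]);n=np.array([-u[1],u[0]])
print('rack',[(np.round((q-o)@u,1),np.round((q-o)@n,1)) for q in b])
s=ctrl.state();print(s['time_s'],s['ee_pos'],s['wrist_force'],s['grip_width'])
```

```text
((523.8618774414062, 107.46337127685547), (24.085512161254883, 73.2547607421875), 81.00565338134766)
rack [(np.float64(-78.6), np.float64(3.0)), (np.float64(-5.4), np.float64(3.0)), (np.float64(-5.4), np.float64(27.1)), (np.float64(-78.6), np.float64(27.1))]
11.95 [490.9 114.3  58.2] [-0.3  0.1 -1.3] 14.63912599478441
```

The boat is following, with its back end at about rack x -3. I'll drag it another 40 mm.

Request:
step_arm(motion=[[[-0.007, 0, 0], 0], [[-0.014, 0, 0], 0], [[-0.021, 0, 0], 0], [[-0.027, 0, 0], 0], [[-0.032, 0, 0], 0], [[-0.036, 0, 0], 0], [[-0.039, 0, 0], 0], [[-0.041, 0, 0], 0]])

```text
time_s: 12.75
ee_pos: [451.6, 120.7, 58.4]
orientation: [0.0, 0.997, -0.079, -0.0]
wrist_force: [-0.1, -0.2, -1.3]
grip_width: 14.7
gripper_force: 59.9
```

Request:
step_arm(motion=[[[0.004, 0, 0], 0], [[0.008, 0, 0], 0], [[0.01, 0, 0], 0], [[0.01, 0, -0.01], 0], [[0.01, 0, -0.03], 0], [[0.01, 0, -0.05], 0], [[0.01, 0, -0.07], 0], [[0.01, 0, -0.0735], 0]])

```text
time_s: 13.55
ee_pos: [464.2, 119.5, 135.3]
orientation: [-0.001, 0.997, -0.079, 0.003]
wrist_force: [-0.1, 0.6, -1.0]
grip_width: 14.7
gripper_force: 59.9
```

```bash
cat > bl.py <<'E'
from h import *
from workcell import ctrl
np.set_printoptions(precision=1,suppress=True)
o=np.array([563.,86.]);a=np.radians(-9);u=np.array([np.cos(a),np.sin(a)]);n=np.array([-u[1],u[0]])
for nm,roi in(('scene',(370,190,450,300)),('top',(180,140,260,300))):
    d=ctrl.read_camera(nm);np.savez(nm+'8.npz',**d)
    try:
        c=mask(d,(105,120,40),(125,255,255),roi);p,b=box(np.array([onz(d,q,25) for q in c]));print(nm,p,'rack',(np.array(p[0])-o)@u,(np.array(p[0])-o)@n)
    except ValueError: print(nm,'none')
s=ctrl.state();print(s['time_s'],s['ee_pos'],s['grip_width'])
E
python3 bl.py
```

```text
scene ((492.2900085449219, 112.19442749023438), (24.525409698486328, 92.58699035644531), 79.49193572998047) rack -73.93714537523242 14.810450934394808
top ((460.1474914550781, 123.03860473632812), (20.663097381591797, 29.715106964111328), 81.80684661865234) rack -107.38033780854516 20.49292089771251
13.65 [462.6 119.2 133. ] 14.929704142247376
```

The boat's front end is at rack x≈-122, so its centre is about -82, inside the required band. Now I'll work out the way back to the rest.

Run:
```python
import numpy as np
def X(y):
    y=np.radians(y);c,n=np.cos(y),np.sin(y);return np.array([[c,n],[n,-c]])
st=np.array([463.5,-206.7]);p=st+X(8.58)@[76,-122];p=p+X(-2.42)@[66.5,-178];p=p+X(-8.62)@[0,2.3];p=p+X(-9.02)@[-50-53-41+10,0]
print(p, X(-9.02).T@(st-p))
from workcell import ctrl
s=ctrl.state();print(s['ee_pos'],s['orientation'])
```

```text
[461.71724358 119.04081816] [ 52.8301029 321.433102 ]
[462.62131556 119.20896238 132.99114179] [-3.44142487e-04  9.96901884e-01 -7.86457232e-02  1.16812392e-03]
```

Request:
step_arm(motion=[[[0.003, 0.018, 0], 0], [[0.008, 0.05, 0], 0], [[0.014, 0.085, 0], 0], [[0.02, 0.12, 0], 0], [[0.026, 0.155, 0], 0], [[0.032, 0.19, 0], 0], [[0.037, 0.225, 0], 0], [[0.042, 0.257, 0], 0]])

```text
time_s: 14.45
ee_pos: [461.6, -142.6, 130.4]
orientation: [-0.0, 0.997, -0.079, -0.001]
wrist_force: [0.1, 1.0, -0.1]
grip_width: 14.9
gripper_force: 59.9
```

Request:
step_arm(motion=[[[0.004, 0.025, 0], -5], [[0.008, 0.048, 0], -10], [[0.0108, 0.0644, 0], -15], [[0.0108, 0.0644, 0], -17.6], [[0.0108, 0.0644, 0], -17.6], [[0.0108, 0.0644, 0], -17.6], [[0.0108, 0.0644, 0], -17.6], [[0.0108, 0.0644, 0], -17.6]])

```text
time_s: 15.25
ee_pos: [463.4, -206.2, 131.6]
orientation: [-0.0, 0.997, 0.075, -0.0]
wrist_force: [0.9, 0.2, -0.3]
grip_width: 14.7
gripper_force: 59.9
```

Request:
step_arm(motion=[[[0, 0, 0.02], 0], [[0, 0, 0.04], 0], [[0, 0, 0.052], 0], [[0, 0, 0.06], 0], [[0, 0, 0.065], 0], [[0, 0, 0.068], 0], [[0, 0, 0.07], 0], [[0, 0, 0.07], 0]])

```text
time_s: 16.05
ee_pos: [464.0, -206.9, 62.4]
orientation: [0.0, 0.997, 0.075, 0.0]
wrist_force: [0.2, 0.1, -1.1]
grip_width: 14.6
gripper_force: 60.0
```

Request:
step_arm(motion=[[[0, 0, 0.0005], 0], [[0, 0, 0.0005], 0], [[0, 0, 0.0005], 0], [[0, 0, 0.0005], 0], [[0, 0, 0.0005], 0], [[0, 0, 0.0005], 0], [[0, 0, 0.0005], 0], [[0, 0, 0.0005], 0]], gripper=1)

```text
time_s: 16.85
ee_pos: [463.5, -206.6, 61.4]
orientation: [-0.0, 0.997, 0.075, -0.0]
wrist_force: [0.1, -0.5, -0.7]
grip_width: 85.6
gripper_force: 0.0
```

Request:
step_arm(motion=[[[0, 0, -0.01], 0], [[0, 0, -0.03], 0], [[0, 0, -0.06], 0], [[0, 0, -0.1], 0], [[0, 0, -0.14], 0], [[-0.02, 0.03, -0.16], 0], [[-0.04, 0.07, -0.16], 0], [[-0.06, 0.11, -0.16], 0]])

```text
time_s: 17.65
ee_pos: [421.1, -325.8, 224.2]
orientation: [0.002, 0.997, 0.076, 0.002]
wrist_force: [-0.1, -0.0, -0.2]
grip_width: 85.4
gripper_force: 0.0
```

Request:
step_arm(motion=[[[-0.02, 0.04, 0], 0], [[-0.04, 0.08, 0], 0], [[-0.06, 0.12, 0], 0], [[-0.07, 0.16, 0], 0], [[-0.07, 0.19, 0], 0], [[-0.07, 0.2, 0], 0], [[-0.07, 0.2, 0], 0], [[-0.07, 0.2, 0], 0]])

```text
time_s: 18.45
ee_pos: [381.3, -531.4, 221.4]
orientation: [-0.001, 0.997, 0.075, -0.0]
wrist_force: [0.2, -0.1, -0.2]
grip_width: 85.5
gripper_force: 0.0
```

```bash
python3 bl.py
python3 - <<'E'
from h import *
for nm,z in(('scene',(255,225,310,280)),('top',(330,215,390,300))):
    d=np.load(nm+'8.npz')
    try: print(nm,box(mask(d,(5,150,60),(18,255,255),z))[0],box(mask(np.load(nm+'0.npz'),(5,150,60),(18,255,255),z))[0])
    except ValueError: print('none')
t=np.load('top8.npz')['pixels'];s=np.load('scene8.npz')['pixels']
o=np.zeros((480,800,3),np.uint8);o[:,:400]=cv2.resize(t[135:315,175:395][:, :150],(400,480));o[:,400:]=cv2.resize(s[190:310,240:460],(400,480))
o[:,:400]=cv2.resize(t[135:301,175:395],(400,480));cv2.imwrite('pics/c9.png',o)
E
```

```text
scene ((492.5245666503906, 112.91331481933594), (23.09158706665039, 90.92847442626953), 80.91502380371094) rack -73.81793382402104 15.557180539299855
top ((487.0226135253906, 118.78718566894531), (20.458969116210938, 83.41809844970703), 80.4773941040039) rack -80.17102462015858 20.49803919783489
18.55 [ 381.5 -531.   221.6] 85.4099288286969
scene ((283.5169677734375, 251.1094207763672), (44.72068405151367, 9.21442699432373), 47.48955535888672) ((282.93450927734375, 251.1374053955078), (42.61859893798828, 8.761116981506348), 47.290611267089844)
top ((358.7869873046875, 257.6095275878906), (57.05249786376953, 9.37651538848877), 80.31121826171875) ((358.86895751953125, 257.6809997558594), (57.23206329345703, 10.34837818145752), 80.90972137451172)
```

View pics/c9.png

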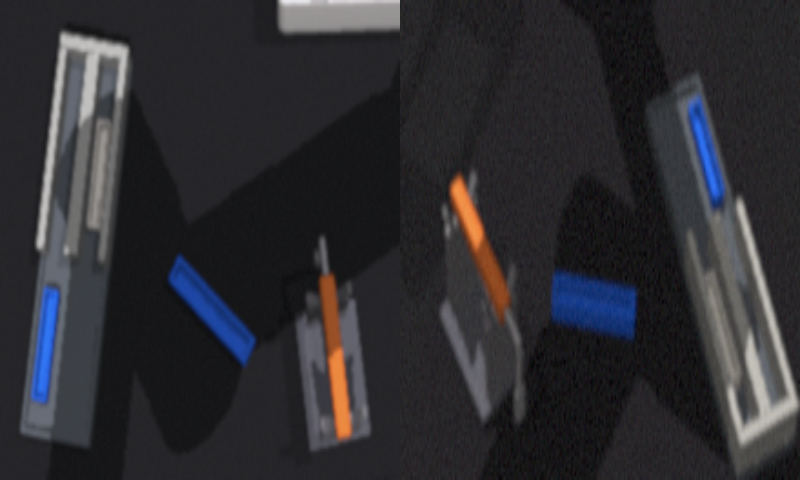

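The boat lies flat on the tray at (45,345) in the crop, clear of the lane mouth, with its centre at rack x≈-80, y≈20. The pick is back on its rest, less than a pixel from where it lay, hook down. The white boat is still in its own lane.

```bash
python3 -c "
from workcell import ctrl
print(ctrl.finish_job())"
```

```text
the job is handed in; nothing more can be done
None
```

I dragged the blue boat onto the tray with the pick, put the pick back on its rest and left the white boat in its lane; the job is handed in at about 18.6 s, with no verdict returned.

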